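# Lock the filter cartridge into the water purifier's dock

## Task

Keeping it upright, gently stand (do not drop) the loose square filter cartridge in the empty dock beside the grey water purifier, with its outlet stub lying in the gap in the dock's wall, and let go of it. Then take it by the bar knob on its top and turn the knob clockwise (seen from above) all the way to its end stop, so that the cartridge is locked in the dock. Leave the three clear cups and the teacup where they stand.

Things in the scene. Friction and masses are not known exactly. Their poses are not given: they have to be found in the camera images.
- cartridge: Loose white upright filter cartridge, 0.3 to 0.6 kg: square block 62 x 62 mm, 100 mm tall, two thin grey bands, black bar knob on top (128 mm overall), round outlet stub (18 mm thick, axis 18 mm up) sticking 23 mm out of its +x face. Origin: centre of underside, z up, faces along x and y. On the bare counter it turns with its knob; only the dock holds it.
- outlet (a point): Point on the axis of the cartridge's outlet stub, 39 mm from the cartridge's axis towards its +x, 18 mm above its underside.
- knob_grip (a point): Point on the knob's axis, 118 mm above the cartridge's underside, 10 mm below the knob's top. The knob: a pale grey disc (50 mm in diameter, 4 mm thick) lying on the cartridge's top and an upright black bar on it, 48 mm long along this point's x axis, 14 mm thick along its y, 24 mm tall.
- knob (a joint): Angle of the knob in rad relative to the cartridge, growing as it is turned clockwise seen from above. At 0 the bar lies along the cartridge's x axis. The clockwise end stop (locked) is a hard stop somewhat over half a turn from 0, to be found by feel: the knob turns no further. Stiff: about 0.12 N m up to the stop.
- dock: Fixed grey purifier and dock. Origin: centre of the dock's underside on the counter. Dock: square tray 86 x 86 mm outside, 70 x 70 inside, floor 10 mm thick, walls 8 mm thick reaching 34 mm above the counter; +x wall has a gap 32 mm wide in its middle, down to the floor. The purifier (340 long in x, 200 wide, 315 mm high) stands at y +135 to +335 mm, joined by a 10 mm thick bridge.
- dock_floor (a point): Centre of the dock's inner floor, 10 mm above the counter; axes as dock.
- dock_gap (a point): Middle of the gap in the dock's +x wall, 39 mm from the dock's centre, 18 mm above the dock's floor: where outlet comes to lie.
- cup0: Clear acrylic cup, 70 mm in diameter, 95 mm tall, standing; origin at the centre of its underside. Leave alone.
- cup1: Second clear cup of the row, same size. Leave alone.
- cup2: Third clear cup of the row, same size. Leave alone.
- teacup: White ceramic teacup, 80 mm in diameter, 60 mm tall, standing on a round bamboo coaster (100 mm in diameter, 8 mm thick); origin at the centre of its underside. Leave alone.
Mind the look-alikes: they are no part of the job. Leave any blue or yellow look-alike of the cartridge alone.

How it is judged:
By the outcome, as a careful person would: the job done as asked, in the order asked, and still so for the second after the job is handed in, with the robot touching nothing.
It also fails if it takes over 72 s, if anything falls off the work surface, if the arm or the gripper's body presses on something with over 40 N, if the wrist force passes 120 N, or if a joint passes its speed limit or range.

## Robot

A 6-joint arm with a two-finger parallel gripper is mounted at the origin on the work surface. World frame = base frame: x ahead of the robot, y to its left, z up, the work surface at z = 0. Lengths are in m, angles in rad, forces in N, time in s.
With the tool pointing down it reaches from about 0.3 to 0.775 m from the base axis. Payload 14.6 kg.
Tool frame: the origin (TCP) lies midway between the tips of the shut fingers; the grasp point (between the pads) lies 19 mm behind it; z points along the fingers, y is the line along which they close (so a half turn about z gives the same grasp; the last joint's range is limited). The gripper opens to 94 mm and grips with 3 to 60 N. Pads are 16 mm wide; open, the fingers measure 119 mm over their backs; the gripper's body (75 mm by 177 mm) begins 78 mm behind the grasp point.
Start: joints at [1.088, 0.3, 1.521, -0, 1.321, -0.067], TCP at [0.222, 0.503, 0.205] pointing down, gripper open.
Joint ranges: [-3.03, 3.03], [-0.79, 2.21], [0.23, 2.52], [-1.04, 4.18], [0, 3.07], [-2.55, 2.55]. Speed limits (rad/s): [2.22, 2.22, 2.57, 3.14, 3.14, 3.14].

## Interface

Orientations are given as [roll, pitch, yaw] about the fixed x, y, z axes, in that order (R = Rz(yaw) Ry(pitch) Rx(roll)).
In Python, from station import ctrl gives the robot as it stands. The module is installed in compiled form; this text tells all that it offers.
- The arm moves only by the tool servo_tool, never from a script. Its argument "plan" is a list of rows, each a list of 7 numbers: the opening in per cent of the stroke, from 0 (shut) to 100 (fully open), then the shift along the tool's x, y, z in m, then the turn, a rotation vector about the tool's x, y, z in rad. A call has exactly 8 rows; each row shifts and turns the commanded pose from where the row before left it, along the tool's axes as they then stand; what a row does not reach is not made up. A row lasts 1/8 s, in which the tool goes at most 62.5 mm and 10.7 degrees, less where a joint would pass 70% of its speed; a pose out of reach is approached as far as the arm can. A call with a gripper value outside its range is refused whole. The fingers move at their own pace and stop on an object; "force" is the grip in N (left out, the last holds). Time passes only in rows, so rows that do not move let the fingers close, or fill a call up. It gives the time, the measured TCP pose, the force, the opening and the grip force at its end, in the units of the state.
- ctrl.get_obs(): the state, without advancing time (a new reading comes with each control period).
- ctrl.camera(name): name is "scene" or "side" or "wrist"; returns a dict with "pixels" (384x512x3 uint8, red, green, blue), "z_map" (384x512 float32, m along the optical axis (not along the pixel's ray), 0 where there is no reading), "mtx" (3x3 intrinsics, pixels), "dist" ([k1, k2, p1, p2, k3] as OpenCV has them; the pictures are not rectified), "pose" (4x4, takes a point from camera to world coordinates). Camera axes: x right, y up, looking along -z (the intrinsics and any distortion apply to the point x, -y, -z); pixel columns grow to the right and rows downward; lengths in m; the calibration is good to about 2 mm. A picture is of the moment at which its call begins.
- ctrl.hand_in(): hands the job in; it is judged then, once.
The state is a dict: "time_s": time; "qpos": joint angles; "joint_vel": joint speeds; "tau": joint torques, N m; "ee_pos": TCP position; "eef_rot": TCP orientation; "force": force on the tool from outside, world axes, zero at the start; "moment": the same for the moment, N m; "grip_width": finger opening in m; "grip_force": force on a finger pad.
Only numpy, scipy, OpenCV 4.12 (cv2) and the standard library are available. Lean on these libraries where they do the work, as an engineer would, in place of code of your own. Each camera call takes 0.05 s, during which the arm holds its last target. There are 200 camera calls.

## Working session

There is one attempt and no reset: what is moved stays moved. The work goes in short steps, Python scripts to look and compute and a tool call to move; the robot and the scene stay as the last step left them, time stands still between calls to the robot, and variables do not carry over. Pictures are saved under pics/ and viewed, at most 10 in all, crops included, and the job is handed in when it is done.

Besides the shell and the picture viewer there is one more tool, called after "Call:" by a JSON object that holds its "api" and its "payload", one argument or row to a line. servo_tool: Moves the arm, as the interface text tells. Its arguments: {"type":"object","properties":{"plan":{"type":"array","items":{"type":"array","items":{"type":"number"}}},"force":{"type":"number"}},"required":["plan"]}

```bash
mkdir -p pics; cat > h.py <<'E'
import numpy as np, cv2
from station import ctrl
def shot(n,f):
    c=ctrl.camera(n); np.savez(f'pics/{f}.npz',**c); cv2.imwrite(f'pics/{f}.png',c['pixels'][...,::-1]); return c
def load(f): return dict(np.load(f'pics/{f}.npz'))
def cloud(c):
    z=c['z_map']; h,w=z.shape
    u,v=np.meshgrid(np.arange(w),np.arange(h))
    p=cv2.undistortPoints(np.stack([u,v],-1).reshape(-1,1,2).astype(np.float64),c['mtx'],c['dist']).reshape(h,w,2)
    P=np.stack([p[...,0]*z,-p[...,1]*z,-z],-1)
    W=P@c['pose'][:3,:3].T+c['pose'][:3,3]; W[z==0]=np.nan
    return W
def proj(c,pts):
    P=(np.asarray(pts,float).reshape(-1,3)-c['pose'][:3,3])@c['pose'][:3,:3]
    P=P*[1,-1,-1]
    return cv2.projectPoints(P,np.zeros(3),np.zeros(3),c['mtx'],c['dist'])[0].reshape(-1,2)
E
python3 - <<'E'
from h import *
a=shot('scene','s0');b=shot('side','d0')
for c in(a,b): print(c['pose'].round(3).tolist())
cv2.imwrite('pics/both.png',cv2.resize(np.vstack([a['pixels'],b['pixels']])[...,::-1],None,fx=.78,fy=.78))
print(ctrl.get_obs())
E
```

```text
[[-0.627, -0.602, 0.495, 1.069], [0.779, -0.475, 0.41, 0.253], [-0.012, 0.642, 0.767, 0.877], [0.0, 0.0, 0.0, 1.0]]
[[0.97, 0.17, -0.173, 0.352], [-0.242, 0.637, -0.732, -1.017], [-0.014, 0.752, 0.659, 0.895], [0.0, 0.0, 0.0, 1.0]]
{'time_s': 0.1, 'qpos': array([ 1.08839235e+00,  3.00394622e-01,  1.52152190e+00, -1.15871550e-05,
        1.32070188e+00, -6.65755507e-02]), 'joint_vel': array([-0.00010687, -0.00283284, -0.00168767, -0.00222731,  0.00155388,
        0.00186847]), 'tau': array([ 2.97558021e-03, -5.32644975e+01, -3.53283226e+01,  7.09794788e-02,
        2.35300872e-02, -1.02844751e-04]), 'ee_pos': array([0.22205397, 0.50292202, 0.20495332]), 'eef_rot': array([-3.14056843e+00, -5.70404070e-05,  2.72576707e+00]), 'force': array([ 0.21229046,  0.44761259, -0.0623146 ]), 'moment': array([-0.03199433, -0.03949777,  0.04573275]), 'grip_force': 0.0, 'grip_width': 0.09413204375858836}
```

View pics/both.png

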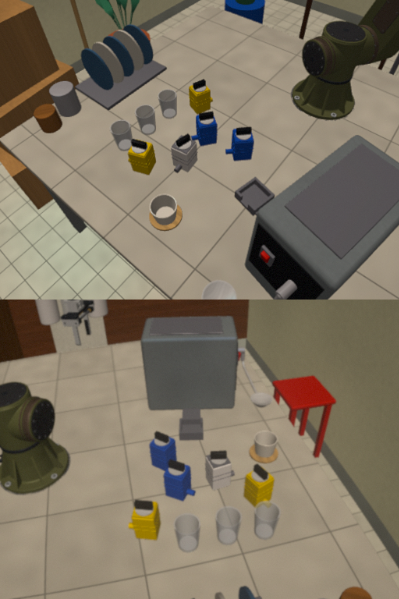

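The picture shows five cartridge-like blocks. In scene pixels (x, y at full size) they are yellow (182,200) and (257,125), blue (263,165) and (310,185), and white with grey bands (236,196). Only the white one fits the description. The dock is at (326,248).

```bash
python3 - <<'E'
from h import *
a=load('s0');b=load('d0')
A=cv2.resize(a['pixels'][150:280,140:360],(800,473),interpolation=cv2.INTER_CUBIC)  #x3.636
B=cv2.resize(b['pixels'][120:270,170:370],(800,600),interpolation=cv2.INTER_CUBIC)
cv2.imwrite('pics/A.png',A[...,::-1]);cv2.imwrite('pics/B.png',B[...,::-1])
for n,c in(('s',a),('d',b)):
    W=cloud(c)
    for nm,lo,hi in(('wall',.028,.039),('top',.094,.108),('knob',.115,.135)):
        m=(W[...,2]>lo)&(W[...,2]<hi)&(W[...,0]>.15)&(W[...,0]<.85)&(abs(W[...,1])<.5)
        k,l,st,ce=cv2.connectedComponentsWithStats(m.astype(np.uint8))
        for i in range(1,k):
            if st[i,4]>12:
                p=W[l==i]; print(n,nm,st[i].tolist(),p.mean(0).round(4),np.ptp(p,0).round(3),a['pixels'][l==i].mean(0).astype(int) if n=='s' else b['pixels'][l==i].mean(0).astype(int))
E
```

```text
s wall [243, 128, 27, 13, 78] [ 0.3693 -0.3399  0.0336] [0.054 0.074 0.011] [92 73  2]
s wall [207, 138, 20, 9, 52] [ 0.467  -0.4075  0.0333] [0.046 0.042 0.011] [127 123 118]
s wall [180, 158, 20, 10, 48] [ 0.5769 -0.4111  0.0338] [0.051 0.037 0.011] [130 126 120]
s wall [256, 175, 22, 7, 59] [ 0.4854 -0.2088  0.0336] [0.047 0.038 0.01 ] [10 29 66]
s wall [148, 182, 20, 7, 49] [ 0.6851 -0.4233  0.0332] [0.038 0.037 0.01 ] [135 130 124]
s wall [299, 194, 24, 7, 62] [ 0.4683 -0.077   0.0337] [0.04  0.054 0.011] [ 8 29 68]
s wall [221, 199, 32, 17, 84] [ 0.6122 -0.2058  0.0333] [0.065 0.059 0.011] [88 83 78]
s wall [168, 201, 31, 19, 86] [ 0.7063 -0.3011  0.0335] [0.073 0.057 0.011] [88 70  3]
s wall [301, 227, 51, 44, 466] [0.567  0.0415 0.0341] [0.102 0.101 0.011] [81 77 77]
s wall [197, 258, 27, 16, 86] [ 0.7734 -0.155   0.0331] [0.055 0.045 0.011] [90 83 74]
s wall [201, 274, 25, 12, 41] [ 0.8018 -0.109   0.0341] [0.049 0.032 0.01 ] [85 78 70]
s wall [314, 335, 39, 46, 100] [0.7791 0.1907 0.0338] [0.029 0.108 0.011] [47 48 47]
s wall [277, 359, 26, 22, 170] [0.8431 0.1364 0.0303] [
[... 4357 characters left out ...]
d top [276, 274, 3, 10, 15] [ 0.5317 -0.429   0.0953] [0.005 0.022 0.003] [150 141 128]
d top [284, 288, 11, 4, 17] [ 0.5475 -0.4633  0.0953] [0.018 0.012 0.004] [144 138 129]
d knob [187, 101, 117, 11, 659] [0.5987 0.1681 0.1251] [0.334 0.088 0.02 ] [81 81 76]
d knob [198, 169, 18, 12, 131] [ 0.4452 -0.1025  0.1241] [0.039 0.045 0.015] [55 51 46]
d knob [270, 194, 21, 8, 156] [ 0.5948 -0.2276  0.1244] [0.047 0.025 0.016] [58 54 47]
d knob [216, 205, 21, 13, 163] [ 0.4658 -0.2391  0.1242] [0.043 0.04  0.015] [46 44 43]
d knob [326, 210, 17, 19, 160] [ 0.6911 -0.3254  0.124 ] [0.026 0.05  0.015] [56 50 40]
d knob [172, 256, 24, 11, 185] [ 0.3517 -0.3612  0.1244] [0.047 0.028 0.015] [54 49 41]
```

View pics/A.png

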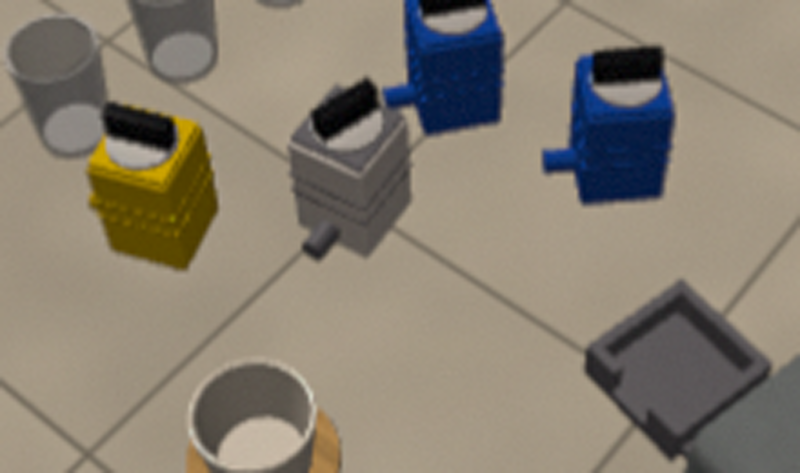

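View pics/B.png

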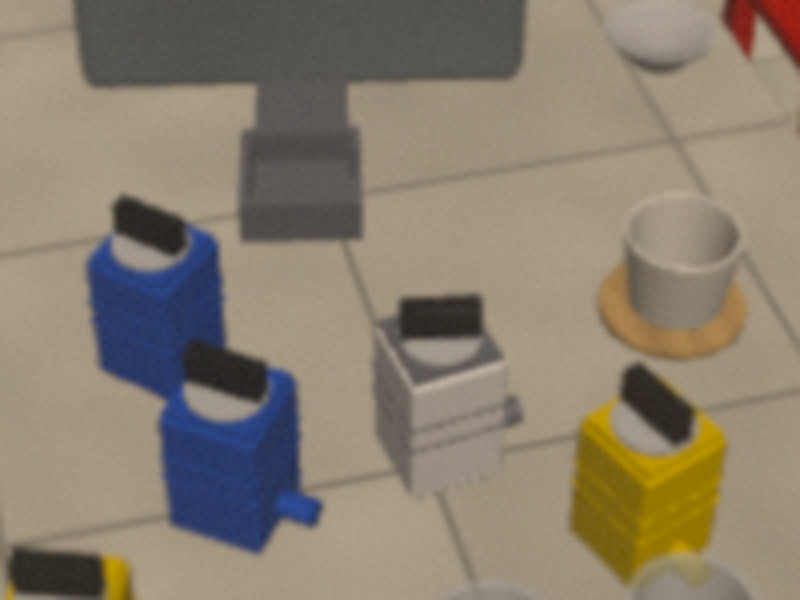

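The crops confirm it: the white cartridge with grey bands (scene crop 350,170; side crop 440,400) has its stub pointing roughly world +x. The dock's gap (scene crop 625,395) also faces about +x. Next I'll fit both poses.

```bash
cat > fit.py <<'E'
from h import *
def rect(p):
    r=cv2.minAreaRect((p[:,:2]*1000).astype(np.float32)); return np.round(r[0],1).tolist(),np.round(r[1],1).tolist(),round(r[2],1)
def sel(W,c,r,lo,hi):
    return W[(np.hypot(W[...,0]-c[0],W[...,1]-c[1])<r)&(W[...,2]>lo)&(W[...,2]<hi)]
E
python3 - <<'E'
from fit import *
from scipy.optimize import minimize
Ws=[cloud(load('s0')),cloud(load('d0'))]
C=(.597,-.223);D=(.568,.037)
for W in Ws+[np.concatenate(Ws)]:
    print('knob',rect(sel(W,C,.04,.122,.135)),'top',rect(sel(W,C,.06,.096,.102)),'body',rect(sel(W,C,.06,.04,.102)))
    print('dock',rect(sel(W,D,.07,.031,.037)),'top z',np.median(sel(W,D,.07,.025,.045)[:,2]),'side',rect(sel(W,D,.072,.014,.037)))
    for nm,p in(('stub',sel(W,(.64,-.23),.045,.008,.03)),):
        print(nm,p[:, :2].max(0),len(p), p[p[:,0].argsort()[-6:]].round(4).tolist())
E
```

```text
knob ([596.3, -220.2], [16.4, 46.2], 80.6) top ([596.3, -218.9], [58.3, 60.7], 9.9) body ([596.8, -220.4], [63.9, 64.2], 7.5)
dock ([567.5, 38.7], [87.0, 89.9], 77.2) top z 0.03405149735890034 side ([567.9, 38.6], [87.4, 90.5], 77.5)
stub [ 0.65022073 -0.1904509 ] 138 [[0.6491, -0.2134, 0.0287], [0.6492, -0.2186, 0.0113], [0.6497, -0.2175, 0.0172], [0.6499, -0.2163, 0.027], [0.6501, -0.2106, 0.0148], [0.6502, -0.2165, 0.0229]]
knob ([596.0, -225.5], [18.0, 46.3], 75.5) top ([595.9, -225.8], [58.2, 59.5], 6.7) body ([595.1, -226.6], [64.6, 63.7], 6.8)
dock ([569.5, 33.7], [91.9, 85.7], 76.2) top z 0.03226986619657807 side ([569.3, 33.8], [93.3, 85.8], 76.6)
stub [ 0.65019321 -0.21553565] 94 [[0.6487, -0.22, 0.0241], [0.6496, -0.2259, 0.0191], [0.6499, -0.2242, 0.0244], [0.65, -0.2243, 0.0209], [0.6501, -0.2158, 0.0231], [0.6502, -0.2248, 0.0143]]
knob ([596.2, -222.9], [21.7, 46.8], 79.1) top ([596.3, -222.1], [59.9, 66.6], 6.7) body ([595.9, -223.5], [66.6, 70.1], 7.5)
dock ([567.0, 35.3], [94.0, 89.9], 77.8) top z 0.03349144447571428 side ([567.1, 35.3], [94.7, 90.1], 78.1)
stub [ 0.65022073 -0.1904509 ] 232 [[0.6499, -0.2242, 0.0244], [0.65, -0.2243, 0.0209], [0.6501, -0.2158, 0.0231], [0.6501, -0.2106, 0.0148], [0.6502, -0.2248, 0.0143], [0.6502, -0.2165, 0.0229]]
```

```bash
cat > plan.py <<'E'
from h import *
from scipy.spatial.transform import Rotation as R
def plan(wps,grip,start=None):
    """wps: (x,y,z,yaw,nrows) tool straight down"""
    o=ctrl.get_obs(); p=o['ee_pos'].copy(); r=R.from_euler('xyz',o['eef_rot']); rows=[]
    print('at',p.round(4),o['eef_rot'].round(4),'q',o['qpos'].round(2))
    if start is not None: p,r=np.array(start[:3],float),R.from_euler('xyz',[np.pi,0,start[3]])
    for x,y,z,yaw,n in wps:
        for k in range(n):
            f=1/(n-k); cur=r.as_euler('xyz')[2]; dy=(yaw-cur) if k==0 and False else (yaw-cur+np.pi)%(2*np.pi)-np.pi
            t=R.from_euler('xyz',[np.pi,0,cur+dy*f])
            rv=(r.inv()*t).as_rotvec(); s=r.inv().apply((np.array([x,y,z])-p)*f)
            s=s.round(4); rv=rv.round(4); p=p+r.apply(s); r=r*R.from_rotvec(rv)
            rows.append([grip]+s.tolist()+rv.tolist())
    for i in range(0,len(rows),8): print(str(rows[i:i+8]).replace(' ',''))
E
python3 -c "
from plan import *
plan([(.30,.30,.34,1.8,7),(.36,-.08,.34,.7,9),(.596,-.223,.28,.12,8)],100)"
```

```text
at [0.2221 0.5029 0.205 ] [-3.1406e+00 -1.0000e-04  2.7258e+00] q [ 1.09  0.3   1.52 -0.    1.32 -0.07]
[[100,-0.0219,-0.022,-0.0193,-0.001,0.0,0.1323],[100,-0.0246,-0.0189,-0.0193,-0.0,0.0,0.1322],[100,-0.0269,-0.0155,-0.0193,-0.0,0.0,0.1323],[100,-0.0287,-0.0119,-0.0193,-0.0,0.0,0.1322],[100,-0.03,-0.008,-0.0193,-0.0,0.0,0.1323],[100,-0.0308,-0.0039,-0.0193,-0.0,0.0,0.1322],[100,-0.0311,0.0001,-0.0192,-0.0,0.0,0.1323],[100,-0.0426,-0.0031,-0.0,-0.0,0.0,0.1222]]
[[100,-0.0427,0.0021,-0.0,-0.0,0.0,0.1222],[100,-0.0421,0.0073,-0.0,-0.0,0.0,0.1222],[100,-0.0409,0.0124,-0.0,0.0,0.0,0.1222],[100,-0.0391,0.0173,-0.0,0.0,0.0,0.1222],[100,-0.0367,0.0219,-0.0,0.0,0.0,0.1222],[100,-0.0338,0.0263,-0.0,0.0,0.0,0.1223],[100,-0.0303,0.0302,-0.0,0.0,0.0,0.1222],[100,-0.0264,0.0336,-0.0,0.0,0.0,0.1223]]
[[100,0.0111,0.0327,0.0075,0.0,0.0,0.0725],[100,0.0134,0.0318,0.0075,0.0,0.0,0.0725],[100,0.0156,0.0307,0.0075,0.0,0.0,0.0725],[100,0.0178,0.0295,0.0075,0.0,0.0,0.0725],[100,0.0199,0.0281,0.0075,0.0,0.0,0.0725],[100,0.0219,0.0266,0.0075,0.0,0.0,0.0725],[100,0.0238,0.025,0.0075,0.0,0.0,0.0725],[100,0.0256,0.0232,0.0075,0.0,0.0,0.0725]]
```

Call:
{"api": "servo_tool", "payload": {
  "plan": [
    [100,-0.022,-0.022,-0.0193,-0.001,0,0.132],
    [100,-0.0245,-0.019,-0.0193,0,0,0.132],
    [100,-0.027,-0.0155,-0.0193,0,0,0.132],
    [100,-0.0287,-0.012,-0.0193,0,0,0.132],
    [100,-0.03,-0.008,-0.0193,0,0,0.132],
    [100,-0.031,-0.004,-0.0193,0,0,0.132],
    [100,-0.031,0,-0.0193,0,0,0.132],
    [100,-0.0426,-0.003,0,0,0,0.122]
  ]
}}

```text
time_s: 1.1
ee_pos: [0.3073, 0.2569, 0.3412]
eef_rot: [3.14, -0.001, 1.676]
force: [0.2, -0.3, 0.3]
grip_width: 0.0939
grip_force: 0.0
```

Call:
{"api": "servo_tool", "payload": {
  "plan": [
    [100,-0.0427,0.002,0,0,0,0.122],
    [100,-0.042,0.0073,0,0,0,0.122],
    [100,-0.041,0.0124,0,0,0,0.122],
    [100,-0.039,0.0173,0,0,0,0.122],
    [100,-0.0367,0.022,0,0,0,0.122],
    [100,-0.0338,0.0263,0,0,0,0.122],
    [100,-0.0303,0.03,0,0,0,0.122],
    [100,-0.0264,0.0336,0,0,0,0.122]
  ]
}}

```text
time_s: 2.1
ee_pos: [0.3609, -0.0814, 0.34]
eef_rot: [-3.141, -0.001, 0.7]
force: [0.4, 1.0, 0.3]
grip_width: 0.0942
grip_force: 0.0
```

Call:
{"api": "servo_tool", "payload": {
  "plan": [
    [100,0.011,0.0327,0.0075,0,0,0.0725],
    [100,0.0134,0.0318,0.0075,0,0,0.0725],
    [100,0.0156,0.0307,0.0075,0,0,0.0725],
    [100,0.0178,0.0295,0.0075,0,0,0.0725],
    [100,0.02,0.028,0.0075,0,0,0.0725],
    [100,0.022,0.0266,0.0075,0,0,0.0725],
    [100,0.0238,0.025,0.0075,0,0,0.0725],
    [100,0.0256,0.0232,0.0075,0,0,0.0725]
  ]
}}

```text
time_s: 3.1
ee_pos: [0.5984, -0.2224, 0.2793]
eef_rot: [-3.14, 0.0, 0.121]
force: [0.7, 0.2, 0.2]
grip_width: 0.0938
grip_force: 0.0
```

```bash
python3 - <<'E'
from fit import *
o=ctrl.get_obs();print(o['time_s'],o['ee_pos'],o['eef_rot'],o['qpos'].round(2))
w=shot('wrist','w0');print(w['pose'].round(3).tolist())
W=cloud(w);C=(.596,-.223)
for a in((.122,.135),(.096,.104),(.04,.104)): print(rect(sel(W,C,.06,*a)),len(sel(W,C,.06,*a)))
E
```

```text
3.1 [ 0.59842591 -0.2223513   0.27934361] [-3.14040842e+00  7.97529601e-05  1.21454094e-01] [-0.41  0.47  1.12  0.    1.55  1.04]
[[0.12, 0.967, 0.226, 0.663], [-0.993, 0.117, 0.026, -0.215], [-0.001, -0.227, 0.974, 0.459], [0.0, 0.0, 0.0, 1.0]]
([595.3, -221.9], [14.1, 48.3], 78.4) 618
([595.4, -221.5], [59.1, 58.3], 7.8) 1334
([595.5, -221.7], [62.5, 63.1], 8.0) 1889
```

View pics/w0.png

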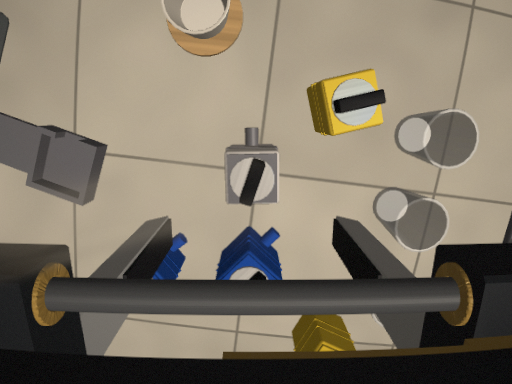

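The wrist view shows the white cartridge at (252,177) with its stub pointing up at (251,136), and the dock at (65,165). The fit gives centre (0.5955, -0.2218), yaw 8° and knob at about +0.34 rad.

```bash
python3 -c "
from plan import *
plan([(.5955,-.2218,.23,.14,3),(.5955,-.2218,.056,.14,12),(.5955,-.2218,.056,.14,1)],100)"
```

```text
at [ 0.6    -0.2238  0.2768] [-3.1392e+00  2.3000e-03  1.1690e-01] q [-0.41  0.47  1.12  0.    1.55  1.04]
[[100,-0.0014,-0.0008,0.0156,-0.0024,0.0023,-0.0077],[100,-0.0014,-0.0008,0.0156,-0.0,0.0,-0.0077],[100,-0.0014,-0.0009,0.0156,-0.0,0.0,-0.0077],[100,0.0,0.0,0.0145,-0.0,0.0,0.0],[100,0.0,0.0,0.0145,-0.0,0.0,0.0],[100,0.0,0.0,0.0145,-0.0,0.0,0.0],[100,0.0,0.0,0.0145,-0.0,0.0,0.0],[100,0.0,0.0,0.0145,-0.0,0.0,0.0]]
[[100,0.0,0.0,0.0145,-0.0,0.0,0.0],[100,0.0,0.0,0.0145,-0.0,0.0,0.0],[100,0.0,0.0,0.0145,-0.0,0.0,0.0],[100,0.0,0.0,0.0145,-0.0,0.0,0.0],[100,0.0,0.0,0.0145,-0.0,0.0,0.0],[100,0.0,0.0,0.0145,-0.0,0.0,0.0],[100,0.0,0.0,0.0145,-0.0,0.0,0.0],[100,0.0,0.0,-0.0,-0.0,0.0,0.0]]
```

Call:
{"api": "servo_tool", "payload": {
  "plan": [
    [100,0,-0.001,0.0155,0,0,-0.01],
    [100,0,0,0.0155,0,0,-0.01],
    [100,0,0,0.0155,0,0,0],
    [100,0,0,0.0145,0,0,0],
    [100,0,0,0.0145,0,0,0],
    [100,0,0,0.0145,0,0,0],
    [100,0,0,0.0145,0,0,0],
    [100,0,0,0,0,0,0]
  ]
}}

```text
time_s: 4.15
ee_pos: [0.5971, -0.2206, 0.1742]
eef_rot: [-3.14, 0.001, 0.144]
force: [-0.3, -0.5, -0.5]
grip_width: 0.094
grip_force: 0.0
```

```bash
python3 - <<'E'
from fit import *
for i in range(3):
    o=ctrl.get_obs();print(o['time_s'],o['ee_pos'].round(4),o['eef_rot'].round(4),o['joint_vel'].round(3))
    w=shot('wrist','w1')
W=cloud(w);C=(.596,-.223)
for a in((.122,.135),(.096,.104),(.04,.104)): print(rect(sel(W,C,.06,*a)),len(sel(W,C,.06,*a)))
E
```

```text
4.15 [ 0.5971 -0.2206  0.1742] [-3.1397e+00  1.1000e-03  1.4380e-01] [-0.001 -0.019 -0.032  0.001  0.021 -0.001]
4.2 [ 0.5974 -0.2207  0.1753] [-3.1405e+00 -1.0000e-04  1.4380e-01] [ 0.    -0.015 -0.016  0.001  0.007  0.001]
4.25 [ 0.5977 -0.2208  0.1759] [-3.141e+00 -1.000e-03  1.438e-01] [ 0.002 -0.008 -0.009  0.001  0.001 -0.002]
([595.7, -222.0], [14.1, 47.9], 78.4) 1242
([596.1, -221.7], [58.0, 58.7], 7.6) 2497
([595.4, -221.9], [62.9, 63.0], 8.1) 3608
```

Call:
{"api": "servo_tool", "payload": {
  "plan": [
    [100,-0.002,0.001,0.018,0,0,0],
    [100,0,0,0.018,0,0,0],
    [100,0,0,0.018,0,0,0],
    [100,0,0,0.018,0,0,0],
    [100,0,0,0.018,0,0,0],
    [100,0,0,0.016,0,0,0],
    [100,0,0,0.014,0,0,0],
    [100,0,0,0,0,0,0]
  ]
}}

```text
time_s: 5.3
ee_pos: [0.5953, -0.2217, 0.0544]
eef_rot: [-3.14, 0.001, 0.144]
force: [0.3, 0.3, -0.4]
grip_width: 0.094
grip_force: 0.0
```

Call:
{"api": "servo_tool", "payload": {
  "plan": [
    [60,0,0,0,0,0,0],
    [55,0,0,0,0,0,0],
    [50,0,0,0,0,0,0],
    [50,0,0,0,0,0,0],
    [50,0,0,0,0,0,0],
    [50,0,0,0,0,0,0],
    [50,0,0,0,0,0,0],
    [50,0,0,0,0,0,0]
  ],
  "force": 30
}}

```text
time_s: 6.3
ee_pos: [0.5959, -0.2221, 0.0559]
eef_rot: [-3.141, -0.001, 0.144]
force: [-0.7, -2.9, 5.0]
grip_width: 0.0619
grip_force: 30.0
```

Call:
{"api": "servo_tool", "payload": {
  "plan": [
    [50,0,0,-0.005,0,0,0],
    [50,0,0,-0.015,0,0,0],
    [50,0,0,-0.02,0,0,0],
    [50,0,0,-0.02,0,0,0],
    [50,0,0,-0.02,0,0,0],
    [50,0,0,-0.02,0,0,0],
    [50,0,0,-0.02,0,0,0],
    [50,0,0,-0.01,0,0,0]
  ]
}}

```text
time_s: 7.3
ee_pos: [0.596, -0.2221, 0.1878]
eef_rot: [3.141, -0.003, 0.144]
force: [0.2, -0.4, -5.6]
grip_width: 0.0622
grip_force: 30.0
```

```bash
python3 - <<'E'
from fit import *
o=ctrl.get_obs();print(o['ee_pos'].round(4),o['eef_rot'].round(4),o['force'].round(2),o['grip_force'])
for n in('w0','s0','d0'):
    W=cloud(load(n));D=(.568,.037)
    for a in((.029,.037),(.015,.037)): 
        p=sel(W,D,.068,*a); print(n,rect(p),len(p))
w=shot('wrist','w2')
W=cloud(w)
p=sel(W,D,.068,.029,.037); print('w2',len(p), rect(p) if len(p)>5 else '')
E
```

```text
[ 0.596  -0.2221  0.1878] [ 3.1412e+00 -2.5000e-03  1.4390e-01] [ 0.15 -0.43 -5.65] 29.97700184583664
w0 ([569.4, 37.5], [88.3, 87.1], 76.6) 1434
w0 ([569.5, 37.5], [88.3, 87.2], 76.5) 2239
s0 ([567.5, 38.7], [87.0, 89.9], 77.2) 395
s0 ([567.9, 38.6], [87.4, 90.4], 77.5) 645
d0 ([569.6, 34.1], [92.7, 85.7], 76.2) 250
d0 ([569.3, 33.8], [93.3, 85.8], 76.6) 470
w2 1285 ([567.4, 29.2], [71.8, 87.6], 77.1)
```

```bash
python3 -c "
from plan import *
plan([(.569,.037,.188,-.232,14),(.569,.037,.188,-.232,2)],50)"
```

```text
at [ 0.5962 -0.2222  0.1885] [ 3.1408 -0.0032  0.1439] q [-0.41  0.5   1.28  0.    1.36  1.01]
[[50,0.0007,-0.0186,0.0,0.0007,-0.0032,0.0268],[50,0.0002,-0.0186,0.0,0.0,0.0,0.0269],[50,-0.0003,-0.0186,0.0,0.0,0.0,0.0268],[50,-0.0008,-0.0186,0.0,0.0,0.0,0.0269],[50,-0.0012,-0.0186,0.0,0.0,0.0,0.0268],[50,-0.0018,-0.0185,0.0,0.0,0.0,0.0269],[50,-0.0022,-0.0185,0.0001,0.0,0.0,0.0268],[50,-0.0027,-0.0184,0.0,0.0001,0.0,0.0269]]
[[50,-0.0032,-0.0183,0.0001,-0.0,0.0,0.0268],[50,-0.0037,-0.0182,0.0001,-0.0,0.0,0.0269],[50,-0.0042,-0.0181,0.0,-0.0,0.0,0.0268],[50,-0.0047,-0.018,0.0001,-0.0,0.0,0.0269],[50,-0.0053,-0.0179,0.0,-0.0,0.0,0.0268],[50,-0.0057,-0.0178,0.0001,-0.0,0.0,0.0269],[50,0.0,-0.0,-0.0,-0.0,0.0,-0.0],[50,0.0,-0.0,-0.0,-0.0,0.0,-0.0]]
```

Call:
{"api": "servo_tool", "payload": {
  "plan": [
    [50,0.0007,-0.0186,0,0,0,0.0268],
    [50,0.0002,-0.0186,0,0,0,0.0268],
    [50,-0.0003,-0.0186,0,0,0,0.0268],
    [50,-0.0008,-0.0186,0,0,0,0.0268],
    [50,-0.0012,-0.0186,0,0,0,0.0268],
    [50,-0.0018,-0.0185,0,0,0,0.0268],
    [50,-0.0022,-0.0185,0,0,0,0.0268],
    [50,-0.0027,-0.0184,0,0,0,0.0268]
  ]
}}

```text
time_s: 8.35
ee_pos: [0.5798, -0.0733, 0.1854]
eef_rot: [-3.141, 0.0, -0.071]
force: [-0.7, -0.6, -6.2]
grip_width: 0.062
grip_force: 30.0
```

Call:
{"api": "servo_tool", "payload": {
  "plan": [
    [50,-0.0032,-0.0183,0,0,0,0.0268],
    [50,-0.0037,-0.0182,0,0,0,0.0268],
    [50,-0.0042,-0.0181,0,0,0,0.0268],
    [50,-0.0047,-0.018,0,0,0,0.0268],
    [50,-0.0053,-0.0179,0,0,0,0.0268],
    [50,-0.0057,-0.0178,0,0,0,0.0268],
    [50,0,0,0,0,0,0],
    [50,0,0,0,0,0,0]
  ]
}}

```text
time_s: 9.35
ee_pos: [0.5684, 0.0367, 0.1857]
eef_rot: [-3.141, -0.0, -0.231]
force: [-0.3, -0.3, -5.9]
grip_width: 0.0616
grip_force: 30.0
```

```bash
cat > look.py <<'E'
import sys
from fit import *
n=sys.argv[1]
o=ctrl.get_obs();print(o['time_s'],o['ee_pos'].round(4),o['eef_rot'].round(4),o['qpos'].round(2),o['force'].round(1))
z0=o['ee_pos'][2]-.056   # underside height
w=shot('wrist',n);W=cloud(w);C=o['ee_pos']
for nm,a in(('knob',(z0+.12,z0+.134)),('top',(z0+.096,z0+.103)),):
    p=sel(W,C,.043,*a);print(nm,rect(p),len(p),np.median(p[:,2]))
s=load('s0');
for nm,c in(('w',w),('scene',shot('scene',n+'s')),('side',shot('side',n+'d'))):
    p=sel(cloud(c),(.569,.037),.072,.029,.037);print(nm,'dock',rect(p) if len(p)>9 else '',len(p))
    th=-.232; q=p[:,:2]-[.569,.037]; q=q@np.array([[np.cos(th),-np.sin(th)],[np.sin(th),np.cos(th)]])
    if len(q): print('  local ext',np.percentile(q,[1,99],axis=0).round(4).tolist())
cv2.imwrite(f'pics/{n}m.png',np.hstack([cv2.resize(w['pixels'],(400,300)),cv2.resize(load(n+'s')['pixels'][150:300,240:440],(400,300))])[...,::-1])
E
python3 look.py w3
```

```text
9.35 [0.5684 0.0367 0.1857] [-3.1409 -0.     -0.2309] [-0.    0.36  1.49  0.    1.29  1.8 ] [-0.3 -0.3 -5.9]
knob ([568.9, 33.9], [44.9, 79.9], 4.7) 4204 0.25749503416793007
top ([569.0, 36.6], [83.8, 58.7], 76.4) 4691 0.22983104584555344
w dock ([596.7, 31.6], [86.2, 30.6], 78.0) 765
  local ext [[0.015, -0.0419], [0.0426, 0.0437]]
scene dock ([568.5, 38.8], [86.4, 89.6], 76.2) 348
  local ext [[-0.0448, -0.0408], [0.0429, 0.0445]]
side dock ([569.4, 34.2], [92.7, 85.8], 76.4) 235
  local ext [[-0.0417, -0.0468], [0.0436, 0.0418]]
```

View pics/w3m.png

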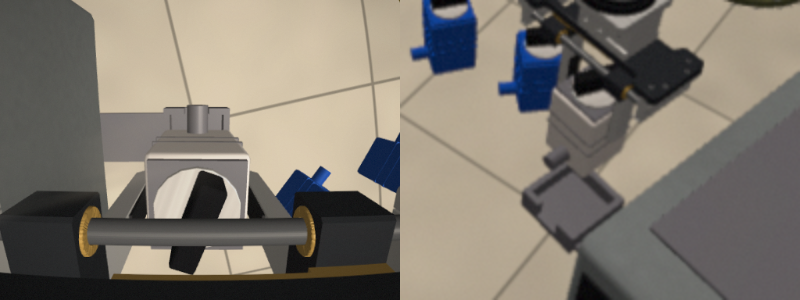

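The wrist picture (left) shows the stub at (197,118), centred between the gap posts at 165 and 230. I'll lower it.

Call:
{"api": "servo_tool", "payload": {
  "plan": [
    [50,0,-0.001,0.012,0,0,0],
    [50,0,0,0.016,0,0,0],
    [50,0,0,0.016,0,0,0],
    [50,0,0,0.014,0,0,0],
    [50,0,0,0.012,0,0,0],
    [50,0,0,0.01,0,0,0],
    [50,0,0,0.006,0,0,0],
    [50,0,0,0,0,0,0]
  ]
}}

```text
time_s: 10.5
ee_pos: [0.5687, 0.0382, 0.0996]
eef_rot: [-3.141, 0.0, -0.231]
force: [-0.2, 0.5, -5.3]
grip_width: 0.0617
grip_force: 30.0
```

```bash
python3 look.py w4
```

```text
10.5 [0.5687 0.0382 0.0996] [-3.1407e+00  1.0000e-04 -2.3140e-01] [0.   0.45 1.57 0.   1.12 1.8 ] [-0.2  0.5 -5.3]
knob ([569.4, 35.3], [44.4, 79.6], 5.1) 4212 0.17137747859631164
top ([569.2, 38.0], [83.7, 58.6], 77.3) 4642 0.14368401147900262
w dock ([598.3, 30.7], [85.9, 26.9], 76.3) 1231
  local ext [[0.0182, -0.0421], [0.0431, 0.0431]]
scene dock ([568.1, 38.4], [86.6, 87.8], 77.3) 235
  local ext [[-0.0439, -0.0411], [0.0426, 0.0445]]
side dock ([569.5, 34.3], [91.5, 85.7], 76.5) 169
  local ext [[-0.0418, -0.0469], [0.0437, 0.038]]
```

View pics/w4m.png

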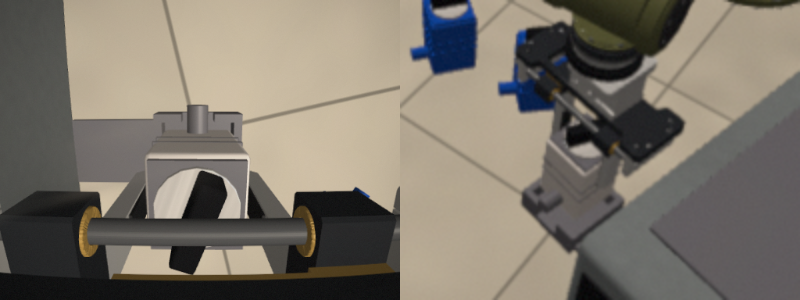

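The stub is still centred at x≈197 between the posts at 153 and 243. I'll go on down, slowing towards the floor.

Call:
{"api": "servo_tool", "payload": {
  "plan": [
    [50,0,0,0.005,0,0,0],
    [50,0,0,0.006,0,0,0],
    [50,0,0,0.006,0,0,0],
    [50,0,0,0.005,0,0,0],
    [50,0,0,0.004,0,0,0],
    [50,0,0,0.002,0,0,0],
    [50,0,0,0,0,0,0],
    [50,0,0,0,0,0,0]
  ]
}}

```text
time_s: 11.65
ee_pos: [0.5688, 0.0382, 0.072]
eef_rot: [-3.141, -0.001, -0.231]
force: [-0.2, 0.4, -5.7]
grip_width: 0.0618
grip_force: 30.0
```

Call:
{"api": "servo_tool", "payload": {
  "plan": [
    [50,0,0,0.001,0,0,0],
    [50,0,0,0.001,0,0,0],
    [50,0,0,0.001,0,0,0],
    [50,0,0,0,0,0,0],
    [50,0,0,0,0,0,0],
    [50,0,0,0,0,0,0],
    [50,0,0,0,0,0,0],
    [50,0,0,0,0,0,0]
  ]
}}

```text
time_s: 12.65
ee_pos: [0.5687, 0.0382, 0.0688]
eef_rot: [-3.141, -0.0, -0.231]
force: [-0.3, 0.5, -5.9]
grip_width: 0.062
grip_force: 30.0
```

Call:
{"api": "servo_tool", "payload": {
  "plan": [
    [50,0,0,0.001,0,0,0],
    [50,0,0,0,0,0,0],
    [50,0,0,0.0005,0,0,0],
    [50,0,0,0,0,0,0],
    [50,0,0,0.0005,0,0,0],
    [50,0,0,0,0,0,0],
    [50,0,0,0,0,0,0],
    [50,0,0,0,0,0,0]
  ]
}}

```text
time_s: 13.65
ee_pos: [0.5687, 0.0382, 0.0668]
eef_rot: [-3.141, -0.0, -0.231]
force: [0.5, 0.8, -5.3]
grip_width: 0.0619
grip_force: 30.0
```

Call:
{"api": "servo_tool", "payload": {
  "plan": [
    [50,0,0,0.0005,0,0,0],
    [50,0,0,0,0,0,0],
    [50,0,0,0,0,0,0],
    [50,0,0,0,0,0,0],
    [50,0,0,0,0,0,0],
    [50,0,0,0,0,0,0],
    [50,0,0,0,0,0,0],
    [50,0,0,0,0,0,0]
  ]
}}

```text
time_s: 14.65
ee_pos: [0.5687, 0.0382, 0.0663]
eef_rot: [-3.141, -0.0, -0.231]
force: [-0.4, 0.2, -4.8]
grip_width: 0.0617
grip_force: 30.0
```

Call:
{"api": "servo_tool", "payload": {
  "plan": [
    [50,0,0,0.0005,0,0,0],
    [50,0,0,0,0,0,0],
    [50,0,0,0.0005,0,0,0],
    [50,0,0,0,0,0,0],
    [50,0,0,0,0,0,0],
    [50,0,0,0,0,0,0],
    [50,0,0,0,0,0,0],
    [50,0,0,0,0,0,0]
  ]
}}

```text
time_s: 15.65
ee_pos: [0.5689, 0.0382, 0.0659]
eef_rot: [-3.14, -0.001, -0.231]
force: [-5.0, -0.9, 5.8]
grip_width: 0.062
grip_force: 30.0
```

It touched down at the expected height, so I'll release.

Call:
{"api": "servo_tool", "payload": {
  "plan": [
    [66,0,0,0,0,0,0],
    [68,0,0,0,0,0,0],
    [72,0,0,0,0,0,0],
    [80,0,0,0,0,0,0],
    [90,0,0,0,0,0,0],
    [100,0,0,0,0,0,0],
    [100,0,0,-0.005,0,0,0],
    [100,0,0,-0.015,0,0,0]
  ]
}}

```text
time_s: 16.65
ee_pos: [0.5684, 0.0382, 0.0856]
eef_rot: [-3.141, 0.001, -0.231]
force: [1.0, -0.4, 0.6]
grip_width: 0.0938
grip_force: 0.0
```

Call:
{"api": "servo_tool", "payload": {
  "plan": [
    [100,0,0,-0.02,0,0,0],
    [100,0,0,-0.02,0,0,0],
    [100,0,0,-0.02,0,0,0],
    [100,0,0,-0.02,0,0,0],
    [100,0,0,-0.02,0,0,0],
    [100,0,0,-0.015,0,0,0],
    [100,0,0,0,0,0,0],
    [100,0,0,0,0,0,0]
  ]
}}

```text
time_s: 17.65
ee_pos: [0.5684, 0.0381, 0.1997]
eef_rot: [-3.141, 0.001, -0.231]
force: [0.2, -1.1, -0.3]
grip_width: 0.0936
grip_force: 0.0
```

```bash
python3 - <<'E'
from fit import *
o=ctrl.get_obs();print(o['time_s'],o['ee_pos'].round(4),o['eef_rot'].round(4),o['qpos'].round(2),o['force'].round(1))
w=shot('wrist','w5');W=cloud(w);C=(.569,.037)
for a in((.131,.145),(.106,.113),(.06,.112),(.030,.037)):
    p=sel(W,C,.07 if a[0]<.05 else .05,*a);print(rect(p),len(p),np.median(p[:,2]))
E
```

```text
17.65 [0.5684 0.0381 0.1997] [-3.1409e+00  7.0000e-04 -2.3140e-01] [0.   0.35 1.47 0.   1.32 1.8 ] [ 0.2 -1.1 -0.3]
([568.6, 38.5], [14.1, 47.7], 56.9) 1118 0.1380042572824512
([569.5, 38.5], [58.9, 58.2], 76.5) 1683 0.11014457306930331
([568.4, 38.6], [62.2, 62.5], 76.0) 2479 0.10951855413246103
([573.5, 36.8], [86.3, 96.2], 76.5) 1393 0.03421461771352763
```

View pics/w5.png

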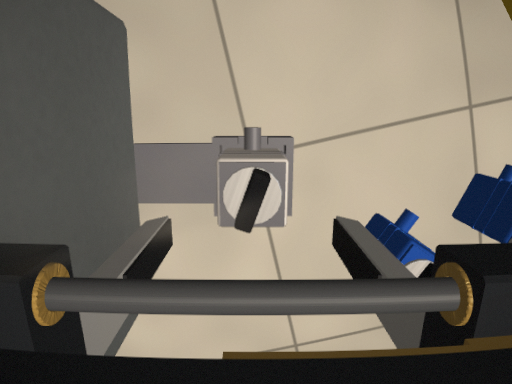

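The cartridge is seated: the stub is at (252,137) inside the gap between posts 213 and 293, and its top is at z = 0.110. The bar lies at -33°. I'll wind the tool to the yaw that leaves the wrist the full clockwise travel, then take the knob.

Call:
{"api": "servo_tool", "payload": {
  "plan": [
    [80,0,0,0,0,0,-0.175],
    [60,0,0,0,0,0,-0.175],
    [50,0,0,0,0,0,-0.175],
    [50,0,0,0,0,0,-0.175],
    [50,0,0,0,0,0,-0.175],
    [50,0,0,0,0,0,-0.175],
    [50,0,0,0,0,0,-0.175],
    [50,0,0,0,0,0,-0.175]
  ]
}}

```text
time_s: 18.7
ee_pos: [0.5684, 0.0381, 0.1995]
eef_rot: [-3.14, -0.0, 1.174]
force: [-0.3, 0.5, -0.3]
grip_width: 0.0469
grip_force: 0.0
```

Call:
{"api": "servo_tool", "payload": {
  "plan": [
    [50,0,0,0,0,0,-0.175],
    [50,0,0,0,0,0,-0.175],
    [50,0,0,0,0,0,-0.175],
    [50,0,0,0,0,0,-0.175],
    [50,0,0,0,0,0,-0.175],
    [50,0,0,0,0,0,-0.175],
    [50,0,0,0,0,0,-0.175],
    [50,0,0,0,0,0,-0.17]
  ]
}}

```text
time_s: 19.7
ee_pos: [0.5684, 0.0381, 0.1995]
eef_rot: [3.141, -0.001, 2.569]
force: [-0.4, 0.4, 0.3]
grip_width: 0.0473
grip_force: 0.0
```

Call:
{"api": "servo_tool", "payload": {
  "plan": [
    [50,0,0,0.01,0,0,0],
    [50,0,0,0.01,0,0,0],
    [50,0,0,0.01,0,0,0],
    [50,0,0,0,0,0,0],
    [50,0,0,0,0,0,0],
    [50,0,0,0,0,0,0],
    [50,0,0,0,0,0,0],
    [50,0,0,0,0,0,0]
  ]
}}

```text
time_s: 20.7
ee_pos: [0.5687, 0.0381, 0.1705]
eef_rot: [3.14, 0.0, 2.564]
force: [-0.7, -0.4, -0.4]
grip_width: 0.0473
grip_force: 0.0
```

```bash
python3 - <<'E'
from fit import *
w=shot('wrist','w6');W=cloud(w);C=(.569,.037)
o=ctrl.get_obs();print(o['time_s'],o['ee_pos'].round(4),o['eef_rot'].round(4),o['qpos'].round(3),o['moment'].round(2))
for a in((.131,.145),(.106,.113)):
    p=sel(W,C,.05,*a);print(rect(p),len(p),np.median(p[:,2]))
E
```

```text
20.75 [0.5687 0.0381 0.1704] [3.1405e+00 1.0000e-04 2.5636e+00] [ 2.000e-03  3.730e-01  1.506e+00  1.000e-03  1.261e+00 -9.910e-01] [ 0.05 -0.02  0.  ]
([568.0, 38.1], [13.6, 47.1], 57.2) 1368 0.13781007952283061
([567.5, 38.4], [58.7, 58.3], 75.7) 2010 0.11009524744919184
```

Aligned. I'll descend to TCP z ≈ 0.118 and grip the bar.

Call:
{"api": "servo_tool", "payload": {
  "plan": [
    [50,0,0,0.008,0,0,0],
    [50,0,0,0.01,0,0,0],
    [50,0,0,0.01,0,0,0],
    [50,0,0,0.01,0,0,0],
    [50,0,0,0.009,0,0,0],
    [50,0,0,0.005,0,0,0],
    [50,0,0,0,0,0,0],
    [50,0,0,0,0,0,0]
  ]
}}

```text
time_s: 21.75
ee_pos: [0.5689, 0.0382, 0.1187]
eef_rot: [3.14, 0.0, 2.564]
force: [-0.8, 0.7, -0.2]
grip_width: 0.0468
grip_force: 0.0
```

Call:
{"api": "servo_tool", "payload": {
  "plan": [
    [25,0,0,0,0,0,0],
    [20,0,0,0,0,0,0],
    [12,0,0,0,0,0,0],
    [5,0,0,0,0,0,0],
    [5,0,0,0,0,0,0],
    [5,0,0,0,0,0,0],
    [5,0,0,0,0,0,0],
    [5,0,0,0,0,0,0]
  ],
  "force": 40
}}

```text
time_s: 22.75
ee_pos: [0.5687, 0.0381, 0.1184]
eef_rot: [3.141, -0.0, 2.564]
force: [-1.2, 0.2, 0.9]
grip_width: 0.0134
grip_force: 40.0
```

Call:
{"api": "servo_tool", "payload": {
  "plan": [
    [5,0,0,0,0,0,0.06],
    [5,0,0,0,0,0,0.1],
    [5,0,0,0,0,0,0.1],
    [5,0,0,0,0,0,0.1],
    [5,0,0,0,0,0,0.1],
    [5,0,0,0,0,0,0.1],
    [5,0,0,0,0,0,0.1],
    [5,0,0,0,0,0,0.1]
  ]
}}

```text
time_s: 23.75
ee_pos: [0.5688, 0.0382, 0.1184]
eef_rot: [3.141, -0.001, 1.8]
force: [-0.6, -1.5, 1.0]
grip_width: 0.0133
grip_force: 40.0
```

```bash
python3 - <<'E'
from h import *
o=ctrl.get_obs();print(o['ee_pos'].round(4),o['eef_rot'].round(3),o['qpos'].round(3),o['moment'].round(3),o['force'].round(1))
E
```

```text
[0.5688 0.0382 0.1184] [ 3.141e+00 -1.000e-03  1.800e+00] [ 2.000e-03  4.280e-01  1.559e+00  1.000e-03  1.154e+00 -2.280e-01] [-0.177  0.083  0.104] [-0.6 -1.5  1. ]
```

Call:
{"api": "servo_tool", "payload": {
  "plan": [
    [5,0,0,0,0,0,0.1],
    [5,0,0,0,0,0,0.1],
    [5,0,0,0,0,0,0.1],
    [5,0,0,0,0,0,0.1],
    [5,0,0,0,0,0,0.1],
    [5,0,0,0,0,0,0.1],
    [5,0,0,0,0,0,0.1],
    [5,0,0,0,0,0,0.1]
  ]
}}

```text
time_s: 24.75
ee_pos: [0.5687, 0.0382, 0.1184]
eef_rot: [3.142, -0.001, 1.0]
force: [-0.3, -0.4, 0.7]
grip_width: 0.0135
grip_force: 40.0
```

Call:
{"api": "servo_tool", "payload": {
  "plan": [
    [5,0,0,0,0,0,0.1],
    [5,0,0,0,0,0,0.1],
    [5,0,0,0,0,0,0.1],
    [5,0,0,0,0,0,0.1],
    [5,0,0,0,0,0,0.1],
    [5,0,0,0,0,0,0.1],
    [5,0,0,0,0,0,0.1],
    [5,0,0,0,0,0,0.1]
  ]
}}

```text
time_s: 25.75
ee_pos: [0.5687, 0.0382, 0.1184]
eef_rot: [-3.141, -0.001, 0.2]
force: [-1.3, -0.5, 1.8]
grip_width: 0.014
grip_force: 40.0
```

Call:
{"api": "servo_tool", "payload": {
  "plan": [
    [5,0,0,0,0,0,0.05],
    [5,0,0,0,0,0,0.05],
    [5,0,0,0,0,0,0.05],
    [5,0,0,0,0,0,0.05],
    [5,0,0,0,0,0,0.05],
    [5,0,0,0,0,0,0.05],
    [5,0,0,0,0,0,0.05],
    [5,0,0,0,0,0,0.05]
  ]
}}

```text
time_s: 26.75
ee_pos: [0.5687, 0.0382, 0.1184]
eef_rot: [-3.141, -0.0, -0.198]
force: [-1.3, -0.2, 1.7]
grip_width: 0.0137
grip_force: 40.0
```

```bash
cat > m.py <<'E'
from h import *
o=ctrl.get_obs();print(o['time_s'],o['ee_pos'].round(4),o['eef_rot'].round(3),o['qpos'].round(3),o['moment'].round(3),o['force'].round(1))
E
python3 m.py
```

```text
26.75 [0.5687 0.0382 0.1184] [-3.141 -0.    -0.198] [2.000e-03 4.270e-01 1.559e+00 1.000e-03 1.154e+00 1.771e+00] [-0.058  0.376  0.143] [-1.3 -0.2  1.7]
```

Call:
{"api": "servo_tool", "payload": {
  "plan": [
    [5,0,0,0,0,0,0.03],
    [5,0,0,0,0,0,0.03],
    [5,0,0,0,0,0,0.03],
    [5,0,0,0,0,0,0.03],
    [5,0,0,0,0,0,0.03],
    [5,0,0,0,0,0,0.03],
    [5,0,0,0,0,0,0],
    [5,0,0,0,0,0,0]
  ]
}}

```text
time_s: 27.75
ee_pos: [0.5687, 0.0382, 0.1183]
eef_rot: [-3.141, -0.0, -0.376]
force: [-2.4, 1.0, 2.8]
grip_width: 0.0137
grip_force: 40.0
```

```bash
python3 m.py
```

```text
27.75 [0.5687 0.0382 0.1183] [-3.141 -0.    -0.376] [2.000e-03 4.270e-01 1.559e+00 1.000e-03 1.154e+00 1.949e+00] [ 0.161  0.578 -0.022] [-2.4  1.   2.8]
```

Call:
{"api": "servo_tool", "payload": {
  "plan": [
    [5,0,0,0,0,0,0.03],
    [5,0,0,0,0,0,0.03],
    [5,0,0,0,0,0,0.03],
    [5,0,0,0,0,0,0.03],
    [5,0,0,0,0,0,0],
    [5,0,0,0,0,0,0],
    [5,0,0,0,0,0,0],
    [5,0,0,0,0,0,0]
  ]
}}

```text
time_s: 28.75
ee_pos: [0.5687, 0.0382, 0.1183]
eef_rot: [-3.141, -0.0, -0.496]
force: [-1.3, 2.1, 3.2]
grip_width: 0.0137
grip_force: 40.0
```

```bash
python3 m.py
```

```text
28.75 [0.5687 0.0382 0.1183] [-3.141 -0.    -0.496] [2.000e-03 4.270e-01 1.559e+00 1.000e-03 1.154e+00 2.069e+00] [0.238 0.541 0.017] [-1.3  2.1  3.2]
```

Call:
{"api": "servo_tool", "payload": {
  "plan": [
    [5,0,0,0,0,0,0.03],
    [5,0,0,0,0,0,0.03],
    [5,0,0,0,0,0,0.03],
    [5,0,0,0,0,0,0.03],
    [5,0,0,0,0,0,0.03],
    [5,0,0,0,0,0,0.03],
    [5,0,0,0,0,0,0.001],
    [5,0,0,0,0,0,0.001]
  ]
}}

```text
time_s: 29.75
ee_pos: [0.5687, 0.0382, 0.1183]
eef_rot: [-3.141, 0.0, -0.678]
force: [-2.5, 1.2, 4.9]
grip_width: 0.0139
grip_force: 40.0
```

```bash
python3 m.py; python3 - <<'E'
from fit import *
W=cloud(shot('wrist','w7'));C=(.569,.038)
for a in((.106,.112),(.06,.112)):
    p=sel(W,C,.05,*a);print(rect(p),len(p))
im=load('w7')['pixels'];cv2.imwrite('pics/w7s.png',im[...,::-1])
E
```

```text
29.75 [0.5687 0.0382 0.1183] [-3.141  0.    -0.678] [2.000e-03 4.270e-01 1.559e+00 1.000e-03 1.154e+00 2.251e+00] [0.329 0.499 0.021] [-2.5  1.2  4.9]
([569.8, 37.7], [58.5, 56.9], 71.2) 2159
([570.9, 37.9], [63.0, 59.0], 70.8) 3854
```

View pics/w7s.png

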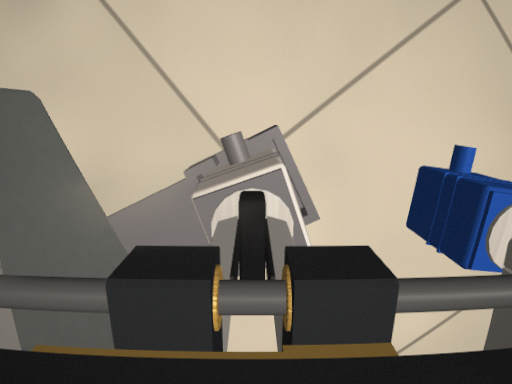

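The view shows the cartridge turned about 5.5° against the dock walls, as expected, with the stub at (235,148) in the gap. I'll carry on towards the stop, watching wrist torque.

```bash
echo "print('tau',o['tau'].round(3))" >> m.py; python3 m.py
```

```text
29.8 [0.5687 0.0382 0.1183] [-3.141  0.    -0.678] [2.000e-03 4.280e-01 1.559e+00 1.000e-03 1.154e+00 2.251e+00] [0.286 0.551 0.083] [-2.1  1.8  5. ]
tau [-1.0570e+00 -5.5539e+01 -3.1946e+01 -3.8300e-01 -5.7800e-01  5.0000e-02]
```

Call:
{"api": "servo_tool", "payload": {
  "plan": [
    [5,0,0,0,0,0,0.02],
    [5,0,0,0,0,0,0.02],
    [5,0,0,0,0,0,0.02],
    [5,0,0,0,0,0,0.02],
    [5,0,0,0,0,0,0.02],
    [5,0,0,0,0,0,0.02],
    [5,0,0,0,0,0,0.02],
    [5,0,0,0,0,0,0.02]
  ]
}}

```text
time_s: 30.8
ee_pos: [0.5687, 0.0382, 0.1183]
eef_rot: [-3.141, 0.0, -0.84]
force: [-1.8, 2.4, 5.3]
grip_width: 0.0134
grip_force: 40.0
```

```bash
python3 m.py
```

```text
30.8 [0.5687 0.0382 0.1183] [-3.141  0.    -0.84 ] [2.000e-03 4.270e-01 1.559e+00 1.000e-03 1.154e+00 2.413e+00] [0.422 0.499 0.107] [-1.8  2.4  5.3]
tau [ -1.295 -55.243 -31.695  -0.443  -0.543  -0.212]
```

Little wrist range is left, so I'll release, rise, measure the bar and regrip half a turn back.

Call:
{"api": "servo_tool", "payload": {
  "plan": [
    [15,0,0,0,0,0,0],
    [25,0,0,0,0,0,0],
    [40,0,0,0,0,0,0],
    [50,0,0,0,0,0,0],
    [50,0,0,-0.012,0,0,0],
    [50,0,0,-0.015,0,0,0],
    [50,0,0,-0.015,0,0,0],
    [50,0,0,-0.01,0,0,0]
  ]
}}

```text
time_s: 31.8
ee_pos: [0.569, 0.0382, 0.1719]
eef_rot: [-3.14, -0.001, -0.838]
force: [-0.6, -0.2, -0.2]
grip_width: 0.0471
grip_force: 0.0
```

```bash
cat > k.py <<'E'
import sys
from fit import *
W=cloud(shot('wrist',sys.argv[1]));C=(.569,.037)
o=ctrl.get_obs();print(o['time_s'],o['ee_pos'].round(4),o['eef_rot'].round(4),o['qpos'].round(3))
for a in((.131,.145),(.106,.113),(.06,.113)):
    p=sel(W,C,.05,*a);print(rect(p),len(p),np.median(p[:,2]))
E
python3 k.py w8
```

```text
31.85 [0.5693 0.0381 0.1728] [-3.1387e+00 -1.5000e-03 -8.3840e-01] [2.000e-03 3.710e-01 1.504e+00 1.000e-03 1.263e+00 2.411e+00]
([569.0, 38.4], [13.7, 47.4], 41.6) 1363 0.1378997206671423
([569.3, 38.6], [58.9, 58.0], 70.3) 1917 0.11013999296165414
([568.7, 38.7], [62.8, 63.2], 70.7) 2972 0.10958842220965888
```

No slip: the bar is at -48.4° and the body at -19.4°, so the knob is at about 209°. The stop isn't reached yet. I'll unwind half a turn and regrip.

Call:
{"api": "servo_tool", "payload": {
  "plan": [
    [50,0,0,0,0,0,-0.175],
    [50,0,0,0,0,0,-0.175],
    [50,0,0,0,0,0,-0.175],
    [50,0,0,0,0,0,-0.175],
    [50,0,0,0,0,0,-0.175],
    [50,0,0,0,0,0,-0.175],
    [50,0,0,0,0,0,-0.175],
    [50,0,0,0,0,0,-0.175]
  ]
}}

```text
time_s: 32.85
ee_pos: [0.5686, 0.0381, 0.1702]
eef_rot: [-3.141, -0.001, 0.567]
force: [-0.5, -0.5, 0.0]
grip_width: 0.0466
grip_force: 0.0
```

Call:
{"api": "servo_tool", "payload": {
  "plan": [
    [50,0,0,0,0,0,-0.175],
    [50,0,0,0,0,0,-0.175],
    [50,0,0,0,0,0,-0.175],
    [50,0,0,0,0,0,-0.175],
    [50,0,0,0,0,0,-0.175],
    [50,0,0,0,0,0,-0.175],
    [50,0,0,0,0,0,-0.175],
    [50,0,0,0,0,0,-0.175]
  ]
}}

```text
time_s: 33.85
ee_pos: [0.5686, 0.0381, 0.1702]
eef_rot: [3.141, -0.001, 1.967]
force: [0.2, 0.7, -0.1]
grip_width: 0.0471
grip_force: 0.0
```

Call:
{"api": "servo_tool", "payload": {
  "plan": [
    [50,0,0,0.004,0,0,-0.175],
    [50,0,0,0.008,0,0,-0.16],
    [50,0,0,0.008,0,0,0],
    [50,0,0,0.01,0,0,0],
    [50,0,0,0.01,0,0,0],
    [50,0,0,0.008,0,0,0],
    [50,0,0,0.004,0,0,0],
    [50,0,0,0,0,0,0]
  ]
}}

```text
time_s: 34.85
ee_pos: [0.5687, 0.0382, 0.1181]
eef_rot: [3.141, -0.001, 2.296]
force: [0.5, -0.3, -0.3]
grip_width: 0.0471
grip_force: 0.0
```

Call:
{"api": "servo_tool", "payload": {
  "plan": [
    [25,0,0,0,0,0,0],
    [20,0,0,0,0,0,0],
    [12,0,0,0,0,0,0],
    [5,0,0,0,0,0,0],
    [5,0,0,0,0,0,0],
    [5,0,0,0,0,0,0],
    [5,0,0,0,0,0,0],
    [5,0,0,0,0,0,0]
  ],
  "force": 40
}}

```text
time_s: 35.85
ee_pos: [0.5688, 0.0382, 0.1184]
eef_rot: [3.14, -0.0, 2.297]
force: [0.2, -0.2, 1.5]
grip_width: 0.0141
grip_force: 40.0
```

```bash
python3 m.py
```

```text
35.85 [0.5688 0.0382 0.1184] [ 3.14  -0.     2.297] [ 2.000e-03  4.270e-01  1.559e+00  1.000e-03  1.154e+00 -7.240e-01] [-0.087 -0.07   0.118] [ 0.2 -0.2  1.5]
tau [ 5.2000e-02 -5.6835e+01 -3.1813e+01  1.2600e-01  2.0100e-01  7.4000e-02]
```

Call:
{"api": "servo_tool", "payload": {
  "plan": [
    [5,0,0,0,0,0,0.025],
    [5,0,0,0,0,0,0.025],
    [5,0,0,0,0,0,0.025],
    [5,0,0,0,0,0,0.025],
    [5,0,0,0,0,0,0.025],
    [5,0,0,0,0,0,0.025],
    [5,0,0,0,0,0,0.025],
    [5,0,0,0,0,0,0.025]
  ]
}}

```text
time_s: 36.85
ee_pos: [0.5688, 0.0382, 0.1184]
eef_rot: [3.141, -0.0, 2.095]
force: [1.0, 0.2, 3.7]
grip_width: 0.0136
grip_force: 40.0
```

```bash
python3 m.py
```

```text
36.85 [0.5688 0.0382 0.1184] [ 3.141 -0.     2.095] [ 2.000e-03  4.270e-01  1.559e+00  1.000e-03  1.154e+00 -5.220e-01] [-0.173 -0.189  0.17 ] [1.  0.2 3.7]
tau [  0.184 -55.619 -30.794   0.228   0.312  -0.295]
```

Call:
{"api": "servo_tool", "payload": {
  "plan": [
    [5,0,0,0,0,0,0.025],
    [5,0,0,0,0,0,0.025],
    [5,0,0,0,0,0,0.025],
    [5,0,0,0,0,0,0.025],
    [5,0,0,0,0,0,0.025],
    [5,0,0,0,0,0,0.025],
    [5,0,0,0,0,0,0.025],
    [5,0,0,0,0,0,0.025]
  ]
}}

```text
time_s: 37.85
ee_pos: [0.5688, 0.038, 0.1184]
eef_rot: [3.141, -0.0, 1.895]
force: [2.2, -3.0, 4.7]
grip_width: 0.0138
grip_force: 40.2
```

```bash
python3 m.py; python3 k.py w9
```

```text
37.85 [0.5688 0.038  0.1184] [ 3.141 -0.     1.895] [ 0.002  0.427  1.559  0.     1.154 -0.322] [-0.662 -0.285  0.533] [ 2.2 -3.   4.7]
tau [  1.311 -54.808 -29.904   1.032   0.52    0.093]
37.9 [0.5688 0.038  0.1184] [ 3.1407e+00 -1.0000e-04  1.8942e+00] [ 0.002  0.427  1.559  0.     1.154 -0.321]
([570.6, 41.1], [34.9, 46.4], 41.3) 2638 0.13786541138512975
([568.2, 39.0], [57.5, 57.9], 70.1) 2424 0.109998589192843
([568.7, 38.1], [62.4, 63.2], 69.9) 4100 0.10922261125430996
```

The yaw moment jumped from about 0.15 to 0.53 N m, which looks like the stop. I'll give one more small push to confirm.

Call:
{"api": "servo_tool", "payload": {
  "plan": [
    [5,0,0,0,0,0,0.015],
    [5,0,0,0,0,0,0.015],
    [5,0,0,0,0,0,0.01],
    [5,0,0,0,0,0,0],
    [5,0,0,0,0,0,0],
    [5,0,0,0,0,0,0],
    [5,0,0,0,0,0,0],
    [5,0,0,0,0,0,0]
  ]
}}

```text
time_s: 38.9
ee_pos: [0.5689, 0.0377, 0.1185]
eef_rot: [3.141, 0.0, 1.857]
force: [2.3, -5.7, 5.2]
grip_width: 0.0137
grip_force: 40.8
```

```bash
python3 m.py
```

```text
38.9 [0.5689 0.0377 0.1185] [3.141 0.    1.857] [ 0.002  0.427  1.559 -0.     1.154 -0.284] [-1.014 -0.409  0.674] [ 2.3 -5.7  5.2]
tau [  2.191 -54.618 -29.632   1.547   0.624   0.681]
```

The moment is up to 0.67 N m with no free turning, so this is the stop. I'll release, rise and check.

Call:
{"api": "servo_tool", "payload": {
  "plan": [
    [15,0,0,0,0,0,0],
    [25,0,0,0,0,0,0],
    [40,0,0,0,0,0,0],
    [50,0,0,0,0,0,0],
    [50,0,0,-0.012,0,0,0],
    [50,0,0,-0.015,0,0,0],
    [50,0,0,-0.015,0,0,0],
    [50,0,0,-0.01,0,0,0]
  ]
}}

```text
time_s: 39.9
ee_pos: [0.569, 0.0381, 0.1719]
eef_rot: [3.139, -0.0, 1.857]
force: [-0.3, 0.3, -0.0]
grip_width: 0.0472
grip_force: 0.0
```

```bash
python3 k.py w10
```

```text
39.95 [0.5693 0.0381 0.1728] [3.1384 0.     1.8566] [ 2.000e-03  3.710e-01  1.504e+00  1.000e-03  1.263e+00 -2.840e-01]
([568.6, 37.9], [14.0, 47.2], 19.9) 1353 0.13788747053569939
([568.7, 38.1], [58.4, 59.2], 69.2) 1886 0.11007124381819787
([568.6, 37.3], [63.0, 62.8], 69.3) 2965 0.10946764857223018
```

View pics/w10.png

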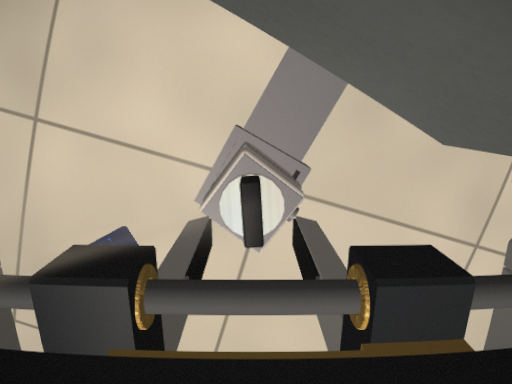

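The bar is at -70° and the body at -20.7°, so the knob is at about 229°. It slipped only under the 0.67 N m load, so it is at its stop. In the picture the cartridge stands flat in the dock (around 252,200). I'll retreat and hand in.

Call:
{"api": "servo_tool", "payload": {
  "plan": [
    [50,0,0,-0.02,0,0,0],
    [50,0,0,-0.02,0,0,0],
    [50,0,0,-0.02,0,0,0],
    [50,0,0,-0.02,0,0,0],
    [50,0,0,-0.02,0,0,0],
    [50,0,0,0,0,0,0],
    [50,0,0,0,0,0,0],
    [50,0,0,0,0,0,0]
  ]
}}

```text
time_s: 40.95
ee_pos: [0.5684, 0.038, 0.2693]
eef_rot: [-3.141, -0.001, 1.857]
force: [-0.1, -1.2, -0.1]
grip_width: 0.0469
grip_force: 0.0
```

```bash
python3 -c "
from station import ctrl
print(ctrl.hand_in())"
```

```text
the job is handed in; nothing more can be done
None
```

I handed the job in at about 41 s: the white cartridge stands upright in the dock with its outlet stub in the gap, turned about 7° within the dock's play, and its knob is turned clockwise to the end stop (about 229°); no verdict came back.

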